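Close the test nest and hold its ratchet at three clicks

ROBOT

A 7-joint arm with a two-finger parallel gripper is mounted at the origin on a cart in front of the work surface, level with it; the furniture and walls round the work are solid. World frame = base frame: x ahead of the robot, y to its left, z up, the work surface at z = 0. Lengths are in m, angles in rad, forces in N, time in s.
With the tool pointing down it reaches from about 0.4 to 0.85 m from the base axis. Payload 6.9 kg.
Tool frame: the origin (TCP) lies midway between the tips of the shut fingers; the grasp point (between the pads) lies arm.pinch_z behind it (arm.pinch_z is the distance from the TCP to the grasp point, in m); z points along the fingers, y is the direction in which the jaws open and shut (so a half turn about z gives the same grasp; the last joint's range is limited). The gripper opens to 85 mm and grips with 20 to 120 N. Pads are 22 mm wide; open, the fingers measure 114 mm over their backs; the gripper's body (76 mm by 85 mm) begins 54 mm behind the grasp point. The pads swing forward as they close: fully open they stand 13 mm farther back than shut.
Start: joints at [1.234, 0.507, -0.238, 1.5, 0.126, 1.149, -0.155], TCP at [0.267, -0.565, 0.231] pointing down, gripper open.
Joint ranges: [-3.08, 3.08], [-0.24, 2.05], [-1.43, 1.35], [0, 2.5], [-1.52, 4.66], [0.17, 1.96], [-2.89, 2.89]. Speed limits (rad/s): [2.39, 2.39, 3.14, 3.14, 3.14, 3.14, 3.14].

INTERFACE

Orientations are given as a unit quaternion [w, x, y, z].
In Python, from cell import arm gives the robot as it stands.
- The arm moves only by the tool drive_tool, never from a script. Its argument "deltas" is a list of rows, each a list of 7 numbers: the shift along the tool's x, y, z in mm, then the turn, a rotation vector about the tool's x, y, z in degrees, then the finger opening in mm, from 0 to 85.4. In form: [[x, y, z, wx, wy, wz, grip], ...]. A call has 1 to 12 rows; each row is the pose to reach, as a shift and turn from the pose measured when the call began, along the tool's axes at that moment; what a row does not reach only later rows make up. A row lasts 1/12 s, in which the tool goes at most 41.7 mm and 7.16 degrees, less where a joint would pass 70% of its speed; a pose out of reach is approached as far as the arm can. A call with a gripper value outside its range is refused whole. The fingers move at their own pace and stop on an object; the grip force is fixed at half the most. Time passes only in rows, so rows that repeat a pose let the fingers close. It gives the time, the measured TCP pose, the force and the opening at its end, in the units of the state.
- arm.get_state(): the state, without advancing time (a new reading comes with each control period).
- arm.camera(name): name is "scene" or "side" or "wrist"; returns the picture (400x640x3 uint8, red, green, blue); there is no depth.
- arm.camera_info(name): a dict with "fx", "fy", "cx", "cy" (pixels), "eye" and "attitude" of the camera in the world; the wrist camera has in their place "tool_from_camera" (4x4, takes a point from camera to tool coordinates, whose origin is the TCP and whose axes are the flange's). Camera axes: x right, y down, z forward; pixel columns grow to the right and rows downward; lengths in m; the calibration is good to about 2 mm. The wrist camera is an equidistant fisheye: a pixel r from the principal point sees the ray r / f radians off the axis. A picture is of the moment at which its call begins: read the wrist's pose just before it. camera_info takes no time and is no camera call.
- arm.finish_job(): hands the job in, once; it reports no verdict.
The state is a dict: "time_s": time; "joint_pos": joint angles; "qvel": joint speeds; "joint_efforts": joint torques, N m; "tool_pos": TCP position; "orientation": TCP orientation; "force": force on the tool from outside, world axes, zero at the start; "wrist_torque": the same for the moment, N m; "grip_width": finger opening in m.
Only numpy, scipy, OpenCV 4.12 (cv2) and the standard library are available. Lean on these libraries where they do the work, as an engineer would, in place of code of your own. Each camera call takes 0.05 s, during which the arm holds its last target. There are 200 camera calls.

TASK

A module is lying in the test nest: first swing the open press frame down shut over it. Then pull the ratchet lever beside the nest by its black knob, towards the robot, from its rest position through exactly three clicks, never on to the fourth, and finish while still holding the lever steady at the third click, since it springs back when let go. Leave the module in its place in the nest, and do not move the other things on the bench.

Things in the scene. Friction and masses are not known exactly. Their poses are not given: they have to be found in the camera images.
- nest_centre (a point): Centre of the top of the cream nest plate, 38 mm above the bench, fixed. x points to the nest's back (hinge side, away from the robot), y to its left, z up. From here the black nest base covers x -60 to +80, y -90 to +90 mm; the shut press frame x -56 to +52, y -60 to +60 mm, its tab on to x -72, top 20 mm above this point. The steel latch in front is fixed and not used.
- test_nest_press (a joint): Angle of the press frame (black frame with a window) on its hinge: 0 is shut, flat over the module; it grows as it opens; 1.745 is fully open, leaning a little backward. It stands open by hinge friction, and drops shut by its own weight (0.3 kg) once pushed well forward of upright.
- press_hinge (a point): On the hinge axis of the press frame, half-way along it, 52 mm above the bench at the back of the nest. The axis is level and runs along y of this frame; x points backward.
- press_tab (a point): Middle of the black tab at the free edge of the press frame, 130 mm from the hinge axis. The tab is 40 mm wide along the hinge, 16 mm deep, 6 mm thick and sticks out from the middle of the 120 mm wide free edge. It is up to 182 mm above the bench when the frame is open, 53 mm when shut.
- lever_pivot (a point): On the upright pivot axis of the ratchet lever, 55 mm above the bench. The ratchet: an aluminium plate at the right side of the nest, a dark disc of radius 47 mm with a row of upright pins (tops under 45 mm), and behind it a 46 mm high aluminium block with a sprung ball that drops between the pins: that is the click. x points to the back of the nest, z up.
- lever_knob (a point): Half-way up the grip of the lever's black upright round knob, 59 mm above the bench. The knob is 22 mm in diameter and runs from 33 to 85 mm above the bench, with the flat lever arm below it. It moves on a level circle of 100 mm radius round lever_pivot. The room round it is free.
- ratchet_lever (a joint): Lever angle: 0 at rest (pointing right, 0.5 rad to the back), grows as the knob is pulled towards the front (clockwise from above), stops at 1.14. A spring pulls back 3 to 10 N at the knob: the pull jumps up as the ball drops into a click, fades away to the next and jumps up again. Clicks are evenly spaced, 0.22 rad (22 mm at the knob) apart, the first 0.22 from rest. Let go, it runs back to 0.
- module_centre (a point): Centre of the loose module (a flat cream circuit carrier with a round black stick unit, 42 x 68 x 10 mm) lying on the nest plate.
- loupe_centre (a point): Bystander: black eye loupe, 36 mm in diameter and height; its centre.
- dongle_centre (a point): Bystander: small stick-shaped plug-in memory, 18 x 48 x 12 mm; its centre.
- gauge_centre (a point): Bystander: ground steel block standing on end, 12 x 30 x 35 mm; its centre.
- driver_pen_centre (a point): Bystander: marker pen lying down, 135 mm long, 17 mm thick; its centre.

How it is judged:
On the way, in this order (a step that is already met when the one before it is completed fails the run):
1. the press frame is shut (value of joint test_nest_press below 0.08 rad), for 0.2 s.
2. the lever is held at the third click (value of joint ratchet_lever between 0.583 and 0.737 rad and contact force between the fingers and ratchet_lever above 1 N), for 0.2 s.
At the end, for the whole second after the job is handed in: The press frame is shut (within 0.08 rad), the module is on the nest plate within 25 mm of its centre, and the fingers hold the lever still (under 0.1 rad/s, finger force over 1 N) within about a third of a click (0.08 rad) of the third click (all of step 2 and velocity of joint ratchet_lever between -0.1 and 0.1 rad/s and value of joint test_nest_press below 0.08 rad and horizontal distance between module_centre and nest_centre below 0.025 m and z of module_centre in the frame of nest_centre below 0.012 m); the arm keeps its last pose, push and grip.
It fails at once if the lever is pulled on past the third click (more than 0.6 of the way to the fourth) (value of joint ratchet_lever above 0.792 rad).
It fails at once if a bystander (loupe, memory stick, steel block, marker pen) is moved by more than 20 mm (distance of any of loupe_centre, dongle_centre, gauge_centre, driver_pen_centre from where it was at the start of the episode above 0.02 m).
It also fails if it takes over 72 s, if anything falls off the work surface, if the arm or the gripper's body presses on something with over 40 N, if the wrist force passes 120 N, or if a joint passes its speed limit or range.

## Working session

There is one attempt and no reset: what is moved stays moved. The work goes in short steps, Python scripts to look and compute and a tool call to move; the robot and the scene stay as the last step left them, time stands still between calls to the robot, and variables do not carry over. Pictures are saved under pics/ and viewed, about 8 in all and at most 12, crops included, and the job is handed in when it is done.

Besides the shell and the picture viewer there is one more tool, called after "Emit:" as a command line: name --pt "numbers of a row" for each row, then --argument value for the rest. drive_tool: Moves the arm, as the interface text tells. Its arguments: {"type":"object","properties":{"deltas":{"type":"array","items":{"type":"array","items":{"type":"number"}}}},"required":["deltas"]}

```bash
mkdir -p pics; ls
python3 - <<'E'
from cell import arm
import cv2,json
s=arm.get_state();print(s, getattr(arm,'pinch_z',None))
for n in("scene","side","wrist"):
    print(n,arm.camera_info(n)); cv2.imwrite(f"pics/{n}0.png",arm.camera(n)[:,:,::-1])
E
```

```text
pics
{'time_s': 0.0, 'joint_pos': array([ 1.23452122,  0.5083196 , -0.23756034,  1.50112711,  0.12568418,
        1.1488814 , -0.15481739]), 'qvel': array([-0.0008945 , -0.00058129,  0.000411  ,  0.00026415,  0.00084802,
        0.00023684,  0.0022246 ]), 'joint_efforts': array([ 5.40077849e-06, -6.20597863e+01, -2.18697555e+00, -2.49654597e+01,
        1.24609013e-02,  1.17755978e-02, -1.63296943e-05]), 'tool_pos': array([ 0.26695685, -0.56457177,  0.23044419]), 'orientation': array([-8.51916859e-04,  9.75700390e-01,  2.19107247e-01, -1.91695692e-04]), 'force': array([-0.67534123, -0.76634798,  0.58588142]), 'wrist_torque': array([-0.02135396, -0.00278735,  0.06609002]), 'grip_width': 0.08535516909286528} 0.0187
scene {'fx': 413.4347696765276, 'fy': 413.4347696765276, 'cx': 327.4302499574671, 'cy': 192.31618567361292, 'eye': array([0.08666889, 0.67793541, 0.91032128]), 'attitude': array([ 0.1210106 , -0.30574092,  0.88155148, -0.33874166])}
side {'fx': 387.4452714152836, 'fy': 387.4452714152836, 'cx': 321.32656556359353, 'cy': 189.8419391121479, 'eye': array([0.33003933, 0.7451034 , 0.56430154]), 'attitude': array([ 0.07931077, -0.1563872 ,  0.87927339, -0.44286697])}
wrist {'fx': 309.70691628693146, 'fy': 309.70691628693146, 'cx': 315.5601027504264, 'cy': 202.2636739207507, 'tool_from_camera': array([[ 3.70198554e-04, -9.52855060e-01, -3.03425605e-01,
         7.71467170e-02],
       [ 9.99999922e-01,  3.95236100e-04, -2.11063012e-05,
        -1.66153753e-03],
       [ 1.40035999e-04, -3.03425574e-01,  9.52855132e-01,
        -1.43606033e-01],
       [ 0.00000000e+00,  0.00000000e+00,  0.00000000e+00,
         1.00000000e+00]])}
```

View pics/scene0.png

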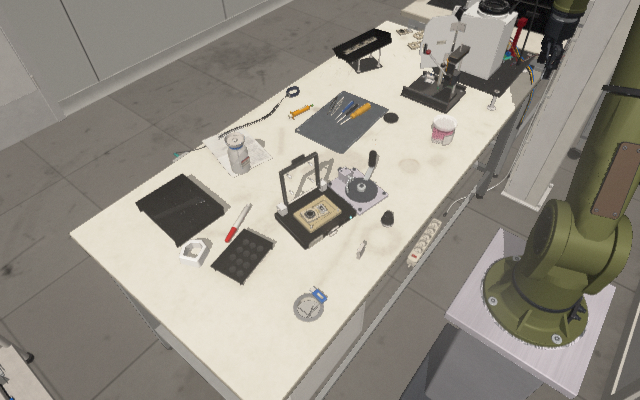

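View pics/side0.png

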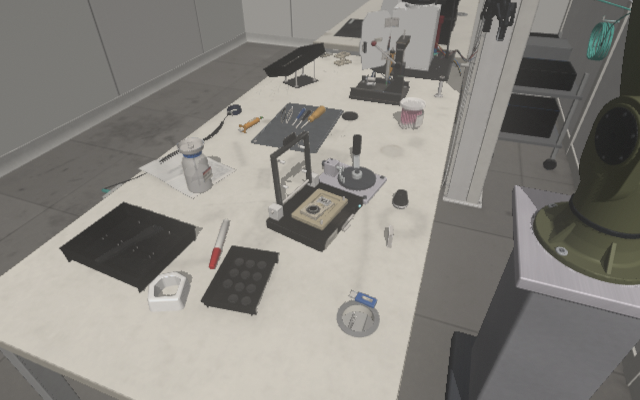

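The scene view shows the nest at about (317,212), the open frame's tab at about (299,160) and the knob at about (373,158). In the side view the knob is at about (357,145) and the tab at about (290,140). I'll enlarge both views to get the pixels more exactly.

```bash
cat > h.py <<'E'
from cell import arm
import numpy as np
from scipy.spatial.transform import Rotation as R
def rot(q): return R.from_quat([q[1],q[2],q[3],q[0]])
def ray(n,u,v):
    c=arm.camera_info(n); d=rot(c["attitude"]).apply([(u-c["cx"])/c["fx"],(v-c["cy"])/c["fy"],1]); return c["eye"],d
def onz(n,u,v,z):
    e,d=ray(n,u,v); return e+d*(z-e[2])/d[2]
def proj(n,p):
    c=arm.camera_info(n); q=rot(c["attitude"]).inv().apply(np.asarray(p)-c["eye"]); return np.array([c["fx"]*q[0]/q[2]+c["cx"],c["fy"]*q[1]/q[2]+c["cy"]])
def tri(a,b):
    (e,d),(f,g)=ray(*a),ray(*b); t=np.linalg.lstsq(np.c_[d,-g],f-e,rcond=None)[0]
    p,q=e+d*t[0],f+g*t[1]; return (p+q)/2,np.linalg.norm(p-q)
E
python3 - <<'E'
import cv2,numpy as np
a=cv2.imread("pics/scene0.png")[140:260,265:405];b=cv2.imread("pics/side0.png")[120:260,255:415]
a=cv2.resize(a,None,fx=5,fy=5,interpolation=cv2.INTER_CUBIC);b=cv2.resize(b,(800//1,700),interpolation=cv2.INTER_CUBIC)
for im,x0,y0 in((a,265,140),(b,255,120)):
    for k in range(0,im.shape[1],100): cv2.putText(im,str(x0+k//5),(k,12),0,.4,(0,0,255),1);im[:,k]=im[:,k]//2+np.array([0,0,100],np.uint8)
    for k in range(0,im.shape[0],100): cv2.putText(im,str(y0+k//5),(0,k+12),0,.4,(0,0,255),1);im[k]=im[k]//2+np.array([0,0,100],np.uint8)
cv2.imwrite("pics/a.png",a);cv2.imwrite("pics/b.png",b[:600])
E
```

```text
(no output)
```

View pics/a.png

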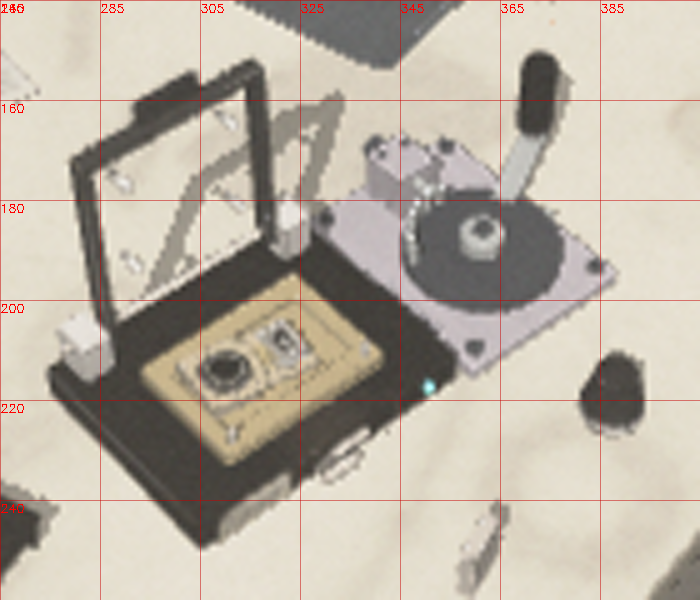

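View pics/b.png

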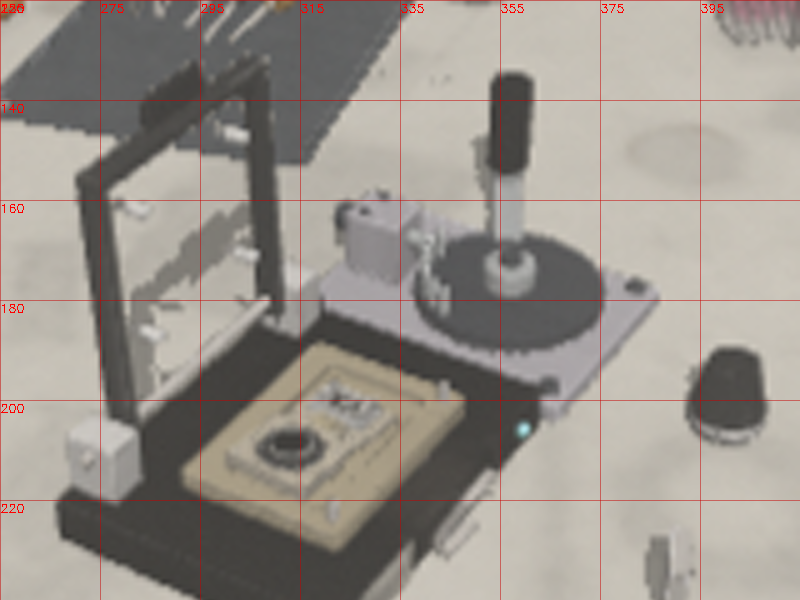

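Run:
```python
from h import *
np.set_printoptions(precision=4,suppress=True)
S=lambda x,y:("scene",265+x/5,140+y/5); D=lambda x,y:("side",255+x/5,120+y/5)
P={}
for n,a,b in[("knob",(538,95),(511,123)),("hub",(483,228),(510,262)),("tab",(167,98),(171,97)),
 ("c1",(142,372),(183,475)),("c2",(295,272),(320,343)),("c3",(383,358),(465,400)),("c4",(228,465),(335,552)),("loupe",(612,390),(728,395)),
 ("blkL",(85,330),(103,430)),("blkR",(290,215),(298,295)),("frTL",(75,163),(85,180)),("frTR",(250,62),(255,58)),("gauge",(482,545),(662,570))]:
    p,e=tri(S(*a),D(*b)); P[n]=p; print(n,p,"gap",round(e,4))
for c in["c1","c2","c3","c4"]: print(np.linalg.norm(P[c]-P[{"c1":"c2","c2":"c3","c3":"c4","c4":"c1"}[c]]))
for n,s in(("scene",[(142,372),(295,272),(383,358),(228,465)]),):
    q=np.array([onz(*S(*x),.038) for x in s]);print(q,"centre",q.mean(0))
q=np.array([onz(*D(*x),.038) for x in[(183,475),(320,343),(465,400),(335,552)]]);print(q,q.mean(0))
print("knob z",onz(*S(538,95),.059),onz(*D(511,123),.059)); print("hub",onz(*S(483,228),.05),onz(*D(510,262),.05))
```

```text
knob [ 0.5462 -0.111   0.06  ] gap 0.0001
hub [ 0.5196 -0.019   0.0379] gap 0.001
tab [0.6299 0.1196 0.18  ] gap 0.0003
c1 [0.6043 0.1823 0.0374] gap 0.0002
c2 [0.5836 0.0745 0.0376] gap 0.0016
c3 [0.5073 0.0938 0.0381] gap 0.0007
c4 [0.5307 0.1976 0.0302] gap 0.0005
loupe [0.4032 0.0204 0.0164] gap 0.0019
blkL [0.6343 0.1926 0.0608] gap 0.0005
blkR [0.607  0.0472 0.0433] gap 0.0072
frTL [0.6405 0.1784 0.1725] gap 0.0006
frTR [0.6144 0.0702 0.1768] gap 0.0029
gauge [0.4046 0.1443 0.012 ] gap 0.0036
0.10977638004778993
0.07868695059648008
0.1067227719216012
0.07548900148914418
[[0.604  0.1826 0.038 ]
 [0.5842 0.0744 0.038 ]
 [0.507  0.094  0.038 ]
 [0.5271 0.2018 0.038 ]] centre [0.5556 0.1382 0.038 ]
[[0.6038 0.1831 0.038 ]
 [0.5825 0.0757 0.038 ]
 [0.5077 0.0934 0.038 ]
 [0.5276 0.2058 0.038 ]] [0.5554 0.1395 0.038 ]
knob z [ 0.5467 -0.1119  0.059 ] [ 0.5467 -0.1127  0.059 ]
hub [ 0.5141 -0.0096  0.05  ] [ 0.5148 -0.0009  0.05  ]
```

Run:
```python
from h import *
np.set_printoptions(precision=3,suppress=True)
for n,u,v in[("stand base near",432,110),("stand right",465,95),("stand left",402,90),("cup",443,140),("bottle",240,170),("redbase",500,88)]: print(n,onz("scene",u,v,0))
s=arm.get_state();r=rot(s["orientation"]);p=s["tool_pos"];print(r.as_matrix())
for t in [(.40,-.30,.30),(.678,.114,.30),(.678,.114,.150)]: print(t,r.inv().apply(np.array(t)-p)*1000)
print((r.inv()*R.from_matrix(np.array([[0,1,0],[1,0,0],[0,0,-1.]]))).as_rotvec(True))
```

```text
stand base near [ 0.555 -0.512  0.   ]
stand right [ 0.502 -0.671  0.   ]
stand left [ 0.706 -0.554  0.   ]
cup [ 0.445 -0.388  0.   ]
bottle [ 0.877  0.13  -0.   ]
redbase [ 0.417 -0.795  0.   ]
[[ 0.904  0.428 -0.001]
 [ 0.428 -0.904  0.001]
 [-0.    -0.001 -1.   ]]
(0.4, -0.3, 0.3) [ 233.402 -182.487  -69.127]
(0.678, 0.114, 0.3) [ 661.726 -437.867  -68.797]
(0.678, 0.114, 0.15) [ 661.732 -437.662   81.203]
[ -0.071  -0.042 -64.686]
```

Emit:
drive_tool --pt "0 0 -35 0 0 -5 40" --pt "25 -20 -69 0 0 -11 0" --pt "50 -40 -69 0 0 -17 0" --pt "76 -60 -69 0 0 -23 0" --pt "103 -80 -69 0 0 -29 0" --pt "130 -101 -69 0 0 -35 0" --pt "156 -122 -69 0 0 -41 0" --pt "182 -142 -69 0 0 -47 0" --pt "208 -163 -69 0 0 -53 0" --pt "233 -182 -69 0 0 -59 0" --pt "260 -200 -69 0 0 -64.7 0" --pt "285 -214 -69 0 0 -64.7 0"

```text
time_s: 1.15
tool_pos: [0.4335, -0.2473, 0.3]
orientation: [-0.001, 0.705, 0.71, 0.0]
force: [1.0, 0.3, 0.9]
grip_width: 0.0002
```

Emit:
drive_tool --pt "30 20 0 0 0 0 0" --pt "60 41 0 0 0 0 0" --pt "90 61 0 0 0 0 0" --pt "120 82 0 0 0 0 0" --pt "150 102 0 0 0 0 0" --pt "180 122 0 0 0 0 0" --pt "210 143 0 0 0 0 0" --pt "240 163 0 0 0 0 0" --pt "270 184 0 0 0 0 0" --pt "300 204 0 0 0 0 0" --pt "330 224 0 0 0 0 0" --pt "361 247 0 0 0 0 0"

```text
time_s: 2.15
tool_pos: [0.6784, 0.1166, 0.3]
orientation: [-0.001, 0.705, 0.709, -0.0]
force: [1.6, -0.5, 0.2]
grip_width: -0.0
```

Emit:
drive_tool --pt "0 2 30 0 0 0 0" --pt "0 2 60 0 0 0 0" --pt "0 2 90 0 0 0 0" --pt "0 2 120 0 0 0 0" --pt "0 2 148 0 0 0 0" --pt "0 2 150 0 0 0 0"

```text
time_s: 2.65
tool_pos: [0.6771, 0.1152, 0.1437]
orientation: [-0.003, 0.705, 0.71, -0.005]
force: [-0.5, -1.2, -0.7]
grip_width: -0.0003
```

Run:
```python
from h import *
import cv2
print(arm.get_state()["tool_pos"],arm.get_state()["force"])
a=arm.camera("side")[60:260,200:460,::-1]; cv2.imwrite("pics/c.png",cv2.resize(a,None,fx=3,fy=3))
```

```text
[0.67713487 0.11524201 0.14369123] [-0.46241336 -1.19010225 -0.71133578]
```

View pics/c.png

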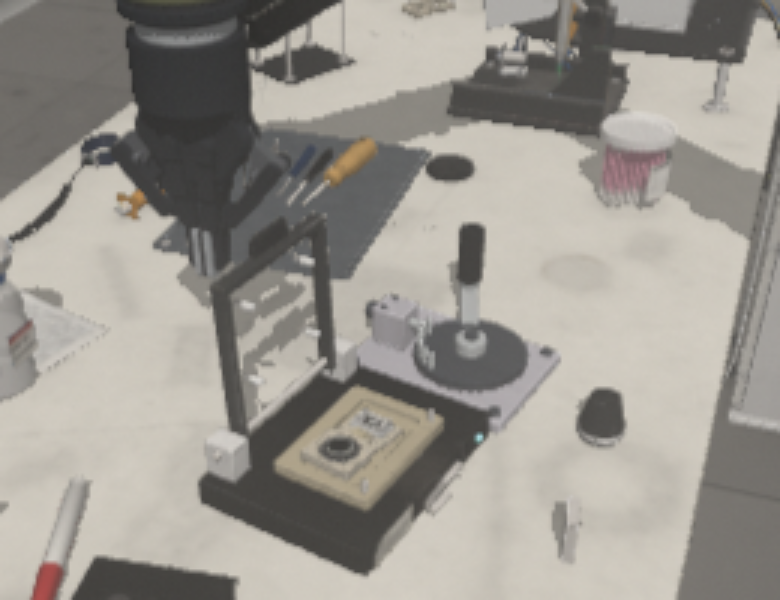

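The gripper is behind the open frame with its tip just below the top bar, at about (205,265), and clear of everything. I'll push forward now.

Emit:
drive_tool --pt "2 -10 0 0 0 0 0" --pt "4 -20 0 0 0 0 0" --pt "6 -28 0 0 0 0 0" --pt "8 -36 0 0 0 0 0" --pt "10 -44 0 0 0 0 0" --pt "11 -52 0 0 0 0 0" --pt "12 -60 0 0 0 0 0" --pt "14 -68 0 0 0 0 0" --pt "15 -76 0 0 0 0 0" --pt "17 -84 0 0 0 0 0" --pt "18 -90 0 0 0 0 0" --pt "20 -96 0 0 0 0 0"

```text
time_s: 3.7
tool_pos: [0.5813, 0.135, 0.1472]
orientation: [-0.003, 0.705, 0.71, -0.003]
force: [0.7, -1.2, -0.4]
grip_width: -0.0003
```

Run:
```python
from h import *
import cv2
print(arm.get_state()["tool_pos"],arm.get_state()["force"])
a=arm.camera("side")[60:260,200:460,::-1]; cv2.imwrite("pics/d.png",cv2.resize(a,None,fx=3,fy=3))
```

```text
[0.58129192 0.13502506 0.14715255] [ 0.726813   -1.19875734 -0.40839106]
```

View pics/d.png

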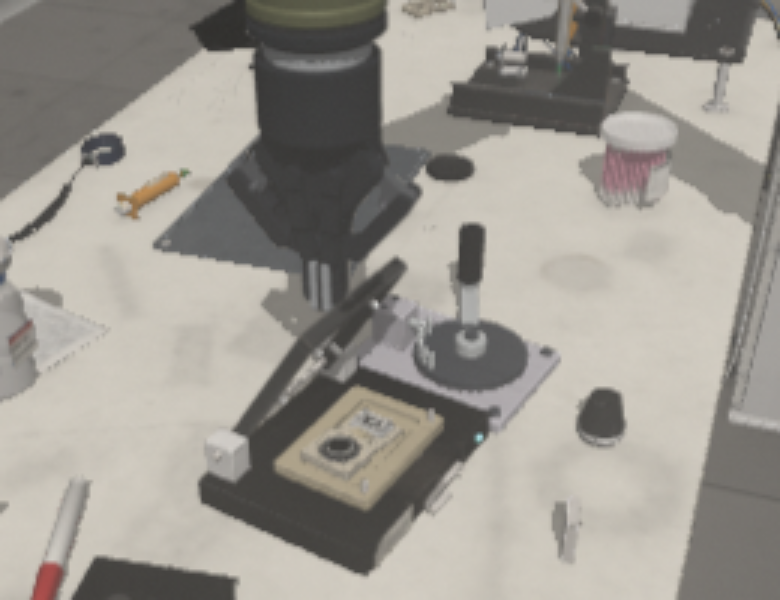

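The frame is tilted about halfway, ahead of the fingers, and is probably still falling. I'll wait a few rows.

Emit:
drive_tool --pt "0 0 0 0 0 0 0" --pt "0 0 0 0 0 0 0" --pt "0 0 0 0 0 0 0" --pt "0 0 -5 0 0 0 0" --pt "0 0 -15 0 0 0 0" --pt "0 0 -15 0 0 0 0"

```text
time_s: 4.25
tool_pos: [0.5814, 0.1363, 0.1644]
orientation: [-0.002, 0.704, 0.71, -0.002]
force: [-0.0, 0.9, 0.1]
grip_width: -0.0001
```

Run:
```python
from h import *
import cv2
print(arm.get_state()["tool_pos"],arm.get_state()["force"])
a=arm.camera("side")[110:260,250:410,::-1]; cv2.imwrite("pics/e.png",cv2.resize(a,None,fx=4,fy=4))
```

```text
[0.58141847 0.13632019 0.16436005] [-0.0153137   0.85759906  0.08893848]
```

View pics/e.png

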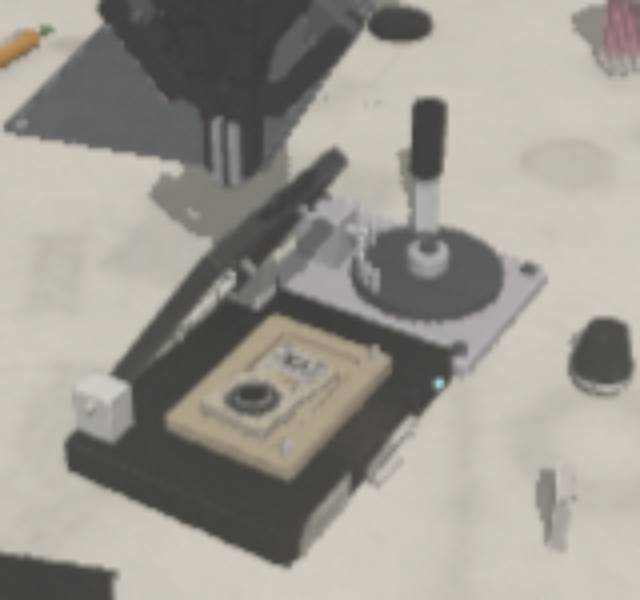

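The frame hasn't fallen. It stands by friction at roughly 60°, so I'll push on along its arc.

Emit:
drive_tool --pt "0 -2 10 0 0 0 0" --pt "1 -5 18 0 0 0 0" --pt "2 -12 19 0 0 0 0" --pt "3 -18 20 0 0 0 0" --pt "4 -24 22 0 0 0 0" --pt "6 -30 24 0 0 0 0" --pt "7 -36 27 0 0 0 0" --pt "8 -42 30 0 0 0 0" --pt "9 -46 32 0 0 0 0" --pt "10 -50 34 0 0 0 0" --pt "10 -50 34 0 0 0 0" --pt "10 -50 34 0 0 0 0"

```text
time_s: 5.3
tool_pos: [0.5309, 0.1458, 0.13]
orientation: [-0.002, 0.704, 0.71, -0.002]
force: [0.9, 0.8, 0.3]
grip_width: -0.0004
```

Run:
```python
from h import *
import cv2
print(arm.get_state()["tool_pos"],arm.get_state()["force"])
a=arm.camera("side")[110:260,250:410,::-1]; cv2.imwrite("pics/f.png",cv2.resize(a,None,fx=4,fy=4))
```

```text
[0.53090559 0.14583132 0.13002967] [0.86016274 0.84465319 0.32289009]
```

View pics/f.png

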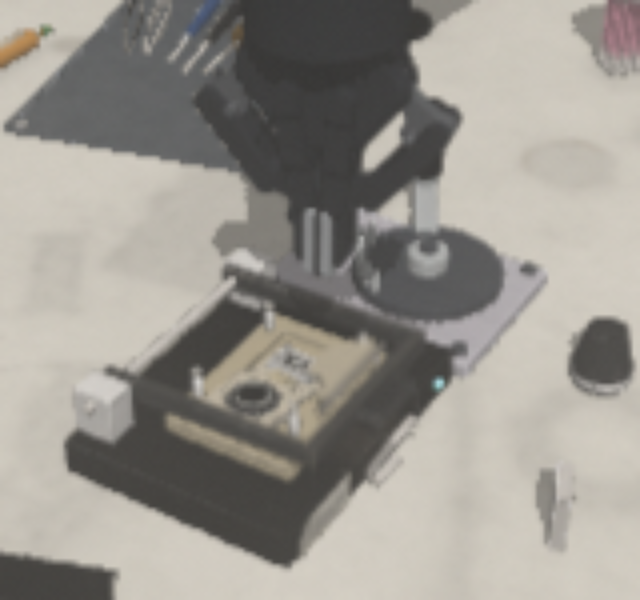

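The frame looks shut or nearly so, with its bars flat around the module. I'll lift off and go over to the knob with the gripper opening, then check the frame from there.

Emit:
drive_tool --pt "0 0 -30 0 0 0 0" --pt "0 0 -65 0 0 0 0" --pt "0 0 -100 0 0 0 20" --pt "-30 2 -110 0 0 0 60" --pt "-60 4 -110 0 0 0 85" --pt "-95 6 -110 0 0 0 85" --pt "-130 8 -110 0 0 0 85" --pt "-165 10 -110 0 0 0 85" --pt "-200 12 -110 0 0 0 85" --pt "-235 14 -110 0 0 0 85" --pt "-257 15 -110 0 0 0 85" --pt "-257 15 -110 0 0 0 85"

```text
time_s: 6.35
tool_pos: [0.5488, -0.1183, 0.2394]
orientation: [-0.001, 0.708, 0.707, -0.004]
force: [-0.3, 0.0, -0.2]
grip_width: 0.085
```

Run:
```python
from h import *
import cv2
print(arm.get_state()["tool_pos"],arm.get_state()["force"])
C=np.array([.5555,.139,.038]);X=np.array([.98,-.2,0]);Y=np.array([.2,.98,0])
ims=[]
for n,x0,y0 in(("side",250,110),("scene",255,130)):
    a=np.ascontiguousarray(cv2.resize(arm.camera(n)[y0:y0+140,x0:x0+160,::-1],None,fx=4,fy=4,interpolation=cv2.INTER_CUBIC))
    for p in[(-56,60),(-56,-60),(52,60),(-72,20),(-72,-20)]:
        q=(proj(n,C+X*p[0]/1e3+Y*p[1]/1e3+[0,0,.02])-[x0,y0])*4; cv2.circle(a,tuple(int(v) for v in q),3,(0,0,255),1)
    ims.append(a)
cv2.imwrite("pics/g.png",cv2.resize(np.hstack(ims),(800,350),interpolation=cv2.INTER_AREA))
```

```text
[ 0.54875918 -0.11833627  0.2394142 ] [-0.29636188  0.0413006  -0.19412038]
```

View pics/g.png

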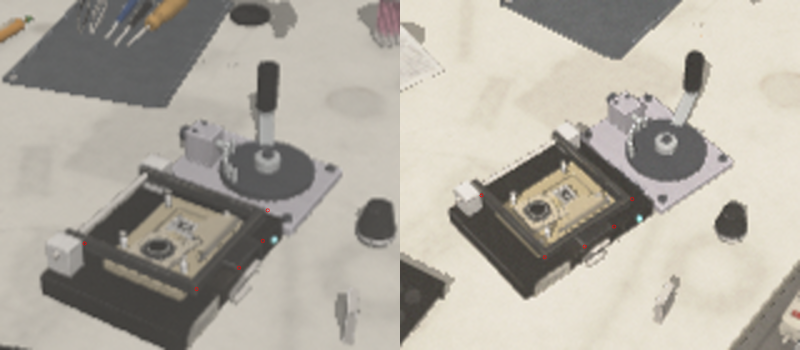

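In both views the frame's corners lie on the projected shut corners, so it is shut with the module under it. I'll go down over the knob with the jaws open.

Emit:
drive_tool --pt "7 -2 25 0 0 0 85" --pt "7 -2 55 0 0 0 85" --pt "7 -2 85 0 0 0 85" --pt "7 -2 110 0 0 0 85" --pt "7 -2 135 0 0 0 85" --pt "7 -2 155 0 0 0 85" --pt "7 -2 175 0 0 0 85" --pt "7 -2 190 0 0 0 85" --pt "7 -2 195 0 0 0 85" --pt "7 -2 196 0 0 0 85"

```text
time_s: 7.28
tool_pos: [0.5453, -0.1036, 0.0432]
orientation: [-0.003, 0.705, 0.709, -0.002]
force: [0.0, 0.0, -0.2]
grip_width: 0.0855
```

Run:
```python
from h import *
import cv2
s=arm.get_state();print(s["tool_pos"],s["force"])
a=arm.camera("wrist")[:,:,::-1]
b=cv2.resize(arm.camera("side")[90:230,280:440,::-1],(457,400),interpolation=cv2.INTER_CUBIC)
cv2.imwrite("pics/i.png",cv2.resize(np.hstack([a[:,90:550],b]),(800,349)))
```

```text
[ 0.54529079 -0.10361765  0.04319706] [ 0.01661263  0.01158063 -0.23329206]
```

View pics/i.png

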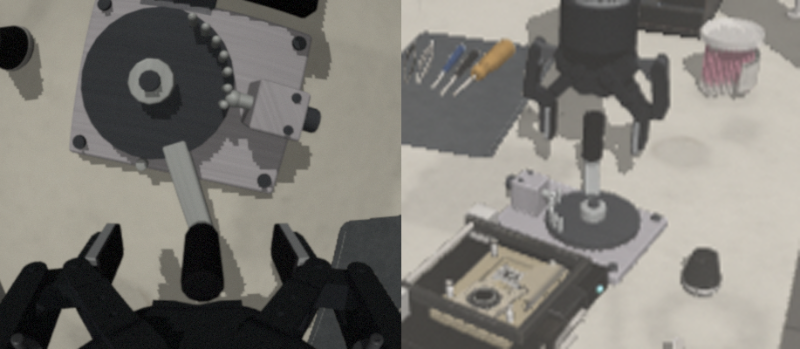

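The wrist view shows the knob between the open pads, and the side view agrees. I'll shift 7 mm outward along y, close, and get the pivot from the hub at wrist pixel (262,92).

Emit:
drive_tool --pt "-4 0 0 0 0 0 85" --pt "-8 1 0 0 0 0 70" --pt "-8 1 0 0 0 0 55" --pt "-8 1 0 0 0 0 40" --pt "-8 1 0 0 0 0 30" --pt "-8 1 0 0 0 0 22" --pt "-8 1 0 0 0 0 10" --pt "-8 1 0 0 0 0 10" --pt "-8 1 0 0 0 0 10" --pt "-8 1 0 0 0 0 10"

```text
time_s: 8.22
tool_pos: [0.5481, -0.1123, 0.045]
orientation: [-0.002, 0.705, 0.709, -0.001]
force: [2.3, -1.2, 1.8]
grip_width: 0.0205
```

```bash
cat >> h.py <<'E'
def wpt(s,u,v,z):
    c=arm.camera_info("wrist"); d=np.array([u-c["cx"],v-c["cy"]]);r=np.hypot(*d);t=r/c["fx"]
    T=c["tool_from_camera"]; ro=rot(s["orientation"])
    e=ro.apply(T[:3,3])+s["tool_pos"]; w=ro.apply(T[:3,:3]@np.array([*(d/r*np.sin(t)),np.cos(t)])); return e+w*(z-e[2])/w[2]
E
python3 - <<'E'
from h import *
import cv2
s=arm.get_state();print(s)
g=s["tool_pos"]-rot(s["orientation"]).apply([0,0,arm.pinch_z]);print("grasp",g)
s0=dict(tool_pos=np.array([.54529,-.10362,.0432]),orientation=np.array([-.003,.705,.709,-.002]))
for z in(.045,.055,.06):print(z,wpt(s0,261.9,91.7,z))
a=arm.camera("wrist");cv2.imwrite("pics/w1.png",a[:,:,::-1])
E
```

```text
{'time_s': 8.2167, 'joint_pos': array([ 0.49170215,  0.66686918, -0.52606756,  1.88957913,  0.49031848,
        0.71992631, -0.31329417]), 'qvel': array([ 1.78973498e-03, -9.00897919e-04,  5.25036034e-04, -8.76909914e-05,
       -8.72262448e-04,  9.29967926e-04, -5.07686721e-04]), 'joint_efforts': array([-2.85309395e-01, -5.83975625e+01, -6.87251508e+00, -1.35787788e+01,
       -4.11397973e-01,  8.80179740e-01, -6.65177839e-03]), 'tool_pos': array([ 0.54807554, -0.11225288,  0.04497212]), 'orientation': array([-0.00150634,  0.70498821,  0.70921633, -0.0012473 ]), 'force': array([ 2.27311631, -1.15582198,  1.81502081]), 'wrist_torque': array([-0.19263128, -0.75155657,  0.00533559]), 'grip_width': 0.02049484582111482}
grasp [ 0.54814838 -0.11225951  0.06367198]
0.045 [ 0.51949988 -0.01752931  0.045     ]
0.055 [ 0.52131137 -0.01807018  0.055     ]
0.06 [ 0.52221712 -0.01834062  0.06      ]
```

The knob is gripped at 20.5 mm opening, at (0.548,-0.112). The pivot comes out at (0.520,-0.017), 98 mm away where 100 mm is stated. The third click is 64.8 mm of chord along the arc, and I'll pull to about two clicks first.

Emit:
drive_tool --pt "-1 -5 0 0 0 0 10" --pt "-2.5 -10.7 0 0 0 0 10" --pt "-3 -16 0 0 0 0 10" --pt "-3.8 -21.6 0 0 0 0 10" --pt "-4 -27 0 0 0 0 10" --pt "-3.9 -32.6 0 0 0 0 10" --pt "-3.5 -38 0 0 0 0 10" --pt "-2.8 -43.5 0 0 0 0 10" --pt "-2.8 -43.5 0 0 0 0 10" --pt "-2.8 -43.5 0 0 0 0 10"

```text
time_s: 9.1
tool_pos: [0.505, -0.1186, 0.0451]
orientation: [-0.0, 0.706, 0.708, -0.002]
force: [4.2, -9.2, -1.7]
grip_width: 0.0209
```

Emit:
drive_tool --pt "0.5 -4 0 0 0 0 10" --pt "1 -8 0 0 0 0 10" --pt "1.5 -12 0 0 0 0 10" --pt "2.5 -16 0 0 0 0 10" --pt "3.5 -19 0 0 0 0 10" --pt "4 -21 0 0 0 0 10" --pt "4 -21 0 0 0 0 10" --pt "4 -21 0 0 0 0 10" --pt "4 -21 0 0 0 0 10"

```text
time_s: 9.85
tool_pos: [0.4854, -0.1159, 0.0451]
orientation: [0.001, 0.708, 0.707, -0.001]
force: [6.0, -4.1, -4.2]
grip_width: 0.0209
```

Run:
```python
from h import *
import cv2
s=arm.get_state();print(s["tool_pos"],s["force"],s["grip_width"],s["orientation"])
d=np.linalg.norm((s["tool_pos"]-[.54807,-.11225,0])[:2]);print("chord",d,"theta",2*np.arcsin(d/.2))
a=arm.camera("wrist")[:,:,::-1];w1=cv2.imread("pics/w1.png")
b=cv2.resize(arm.camera("scene")[130:270,255:415,::-1],(457,400),interpolation=cv2.INTER_CUBIC)
cv2.imwrite("pics/w2.png",a)
cv2.imwrite("pics/j.png",np.vstack([np.hstack([w1[:300,100:500],a[:300,100:500]]),np.hstack([b[:300,:],np.zeros((300,343,3),np.uint8)])]))
```

```text
[ 0.48536231 -0.11586272  0.04512023] [ 6.04192313 -4.08329022 -4.18806426] 0.02086654150009409 [ 0.00093435  0.70752438  0.70668711 -0.00130834]
chord 0.06281167431359434 theta 0.6389293614827579
```

View pics/j.png

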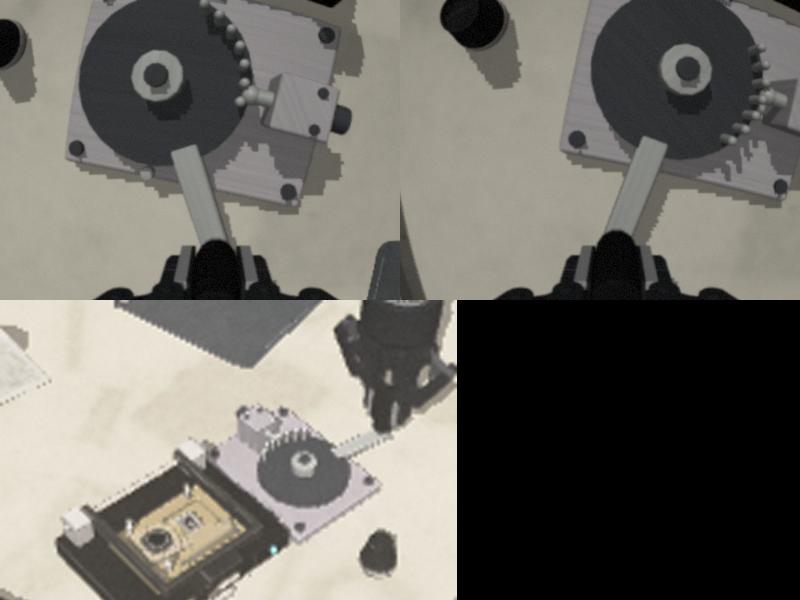

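The right-hand wrist view shows the pins advanced, with the ball now seated between them, and the frame still looks shut in the scene view. I'll cross-check the angle from the hub pixels (257,75) at rest and (387,70) now.

Run:
```python
from h import *
s1=dict(tool_pos=np.array([.54807,-.11225,.04497]),orientation=np.array([-.0015,.70499,.70922,-.00125]));s2=arm.get_state()
h=[wpt(s1,257,75,.055),wpt(s2,387,70,.055)];print(h)
H=(h[0]+h[1])[:2]/2
for hh in(h,[H,H]):
    A=[np.arctan2(*(s["tool_pos"][:2]-q[:2])[::-1]) for s,q in zip((s1,s2),hh)];print(A,A[0]-A[1])
# lever arm edges midpoints: near disc and near knob, at arm height ~.03
for s,m,k in((s1,(286,152),(316,238)),(s2,(353,143),(325,228))):
    d=wpt(s,*k,.03)-wpt(s,*m,.03);print("arm dir",np.arctan2(d[1],d[0]))
print(s2["qvel"],s2["force"])
```

```text
[array([ 0.52161215, -0.01919875,  0.055     ]), array([ 0.51511087, -0.02012291,  0.055     ])]
[np.float64(-1.293771057925398), np.float64(-1.8721611181662647)] 0.5783900602408667
[np.float64(-1.2603101964463757), np.float64(-1.9013408663682052)] 0.6410306699218296
arm dir -1.2528848703858986
arm dir -1.861898629235567
[-0.00017047  0.00043339  0.00079354  0.00022441 -0.00080525 -0.00052221
  0.00025412] [ 6.17929882 -3.89603256 -4.12592463]
```

The estimates run from 0.58 to 0.64 rad, against 0.66 wanted, so I'll pull about 3 mm more.

Emit:
drive_tool --pt "0.5 -2 0 0 0 0 10" --pt "1 -4 0 0 0 0 10" --pt "1 -4 0 0 0 0 10" --pt "1 -4 0 0 0 0 10" --pt "1 -4 0 0 0 0 10" --pt "1 -4 0 0 0 0 10"

```text
time_s: 10.45
tool_pos: [0.4832, -0.1154, 0.0451]
orientation: [0.002, 0.708, 0.706, -0.0]
force: [7.9, -2.7, -5.4]
grip_width: 0.0207
```

Run:
```python
from h import *
import cv2
s=arm.get_state();print(s["tool_pos"],s["force"],s["grip_width"],abs(s["qvel"]).max())
d=np.linalg.norm((s["tool_pos"]-[.54807,-.11225,0])[:2]);print("theta",2*np.arcsin(d/.2))
cv2.imwrite("pics/k.png",np.vstack([arm.camera("wrist")[:300,100:500,::-1],cv2.resize(arm.camera("side")[110:250,250:437,::-1],(400,300),interpolation=cv2.INTER_CUBIC)]))
```

```text
[ 0.48323016 -0.11542787  0.04514461] [ 7.85650111 -2.72197529 -5.41013055] 0.020650428766008283 0.0021659967227992925
theta 0.6611529590409906
```

View pics/k.png

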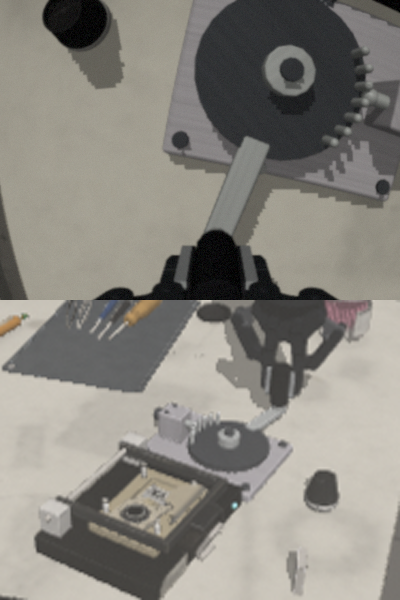

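The chord now gives 0.661 rad and the arm-direction estimate about 0.63, so both are inside the window. The pull rose to about 8 N, which fits a ball that has dropped into a click. The frame is shut, the module is in place and the bystanders are untouched, so I'm handing in.

```bash
python3 -c "
from cell import arm
print(arm.finish_job()); s=arm.get_state(); print(s['tool_pos'],s['force'])"
```

```text
the job is handed in; nothing more can be done
None
the job is handed in; nothing more can be done
```

The press frame is shut over the module, and I handed in with the gripper still holding the lever at what I measure as the third click. The hand-in gives no verdict.

- **Frame:** I pushed it from behind with closed fingers. It stopped by friction at roughly 60°, so I pushed it on along its arc until it dropped. Its corners then lay on the projected shut corners in the scene and side views.
- **Lever:** I gripped the knob (opening 20.6 mm) and pulled it along its arc. The pull never went past the third click by any estimate.
- **Lever angle:** The knob's travel gives 0.661 rad (target 0.66, window 0.583 to 0.737). The lever-arm direction in the wrist picture gave about 0.61 rad before the last 2 mm of pull, which makes about 0.63 rad at the end.
- **Disagreement:** At that earlier point, taking the hub separately in each wrist picture gave only 0.58 rad, or 0.64 with the two hub positions averaged. The hub positions differ by about 6 mm, so I trust the knob travel more.
- **Last state:** The arm was at rest. The tool force was about 8 N in world x against the pull, up from 6 N, which fits the ball having dropped into the click. The last picture showed the module in the nest and the loupe and steel block apparently where they had been. The memory stick and pen were not in it, and I took no measurements of the bystanders' positions. The clock was about 10.5 s.

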